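# Load a drying cartridge into the warming rack

### The arm

A 6-joint arm with a two-finger parallel gripper is mounted at the origin on the work surface. World frame = base frame: x ahead of the robot, y to its left, z up, the work surface at z = 0. Lengths are in m, angles in rad, forces in N, time in s.
With the tool pointing down it reaches from about 0.4 to 0.825 m from the base axis. Payload 7 kg.
Tool frame: the origin (TCP) lies at the very end of the fingers, on their centre line; the grasp point (between the pads) lies 19 mm behind it (arm.grip_point_offset is the distance from the TCP to the grasp point, in m); z points along the fingers, y is the line along which they close (so a half turn about z gives the same grasp; the last joint's range is limited). The gripper opens to 88 mm and grips with 3 to 60 N. Pads are 19 mm wide; open, the fingers measure 130 mm over their backs; the gripper's body (78 mm by 193 mm) begins 47 mm behind the grasp point.
Start: joints at [1.607, 0.359, 0.012, 0, -1.224, -0.288], TCP at [0.168, 0.654, 0.227] pointing down, gripper open.
Joint ranges: [-3.07, 3.07], [-1.43, 2.12], [-1.02, 1.25], [-3.03, 1.67], [-3.05, -0], [-3.03, 3.03]. Speed limits (rad/s): [2.39, 2.39, 3.01, 3.14, 3.14, 3.14].

### API

Orientations are given as [roll, pitch, yaw] about the fixed x, y, z axes, in that order (R = Rz(yaw) Ry(pitch) Rx(roll)).
In Python, from station import arm, cams gives the robot as it stands.
- The arm moves only by the shell command python3 -m handwheel 'ROWS' [FORCE]. ROWS is JSON, a list that holds one entry, the list of rows, each a list of 7 numbers: the shift along the tool's x, y, z normalised to -1 to 1, where 1 is 0.08 m, then the turn, a rotation vector about the tool's x, y, z normalised to -1 to 1, where 1 is 0.5 rad, then the closure in counts, from 0 (fully open) to 255 (shut). In form: [[[x, y, z, wx, wy, wz, hand], ...]]. A call has 1 to 5 rows; each row is the pose to reach, as a shift and turn from the pose commanded when the call began, along the tool's axes at that moment; what a row does not reach only later rows make up. A row lasts 1/8 s, in which the tool goes at most 62.5 mm and 10.7 degrees, less where a joint would pass 70% of its speed; a pose out of reach is approached as far as the arm can. A call with a number of a shift or a turn outside -1 to 1 is refused whole. A call with a gripper value outside its range is refused whole. The fingers move at their own pace and stop on an object; FORCE is the grip in N (left out, the last holds). Time passes only in rows, so rows that repeat a pose let the fingers close. It gives the time, the measured TCP pose, the force, the opening and the grip force at its end, in the units of the state.
- arm.get_state(): the state, without advancing time (a new reading comes with each control period).
- cams.grab_frame(name): name is "side" or "top"; returns the picture (400x640x3 uint8, blue, green, red); there is no depth.
- cams.camera_info(name): a dict with "camera_matrix" (3x3 intrinsics, pixels), "dist_coeffs" ([k1, k2, p1, p2, k3] as OpenCV has them; the pictures are not rectified), "R" (3x3) and "t" (3): a world point X has camera coordinates R X + t. Camera axes: x right, y down, z forward; pixel columns grow to the right and rows downward; lengths in m; the calibration is good to about 2 mm. A picture is of the moment at which its call begins. camera_info takes no time and is no camera call.
- arm.job_done(): hands the job in; it is judged then, once.
The state is a dict: "t": time; "q": joint angles; "qd": joint speeds; "joint_efforts": joint torques, N m; "eef_pos": TCP position; "ee_rot": TCP orientation; "force": force on the tool from outside, world axes, zero at the start; "moment": the same for the moment, N m; "width": finger opening in m; "gripper_force": force on a finger pad.
Only numpy, scipy, OpenCV 4.12 (cv2) and the standard library are available. Lean on these libraries where they do the work, as an engineer would, in place of code of your own. Each camera call takes 0.05 s, during which the arm holds its last target. There are 200 camera calls.

### The job

Lay the blue drying cartridge on the rack's apron, then push it round nose first from behind with closed fingertips through the sprung red flap, on under the roof until you feel it bear on the hidden sprung pad at the back; press it home with about 10 newtons for half a second, never more than 18. Then back off and take the fingers out upward so that the flap swings shut behind the cartridge. Do not disturb the egg cup, funnel, pole tip or kettle lid.

Things in the scene. Friction and masses are not known exactly. Their poses are not given: they have to be found in the camera images.
- rack_mouth (a point): Fixed pale plywood warming rack with a white roof, 380 x 86 mm, 48 mm high. Point: middle of its mouth at the closed flap, on top of the 6 mm floor board (6 mm above the shelf). Axes: x = push direction into the rack, y left, z up. Two aluminium cheeks flare from 52 mm apart at x = -3 mm to 84 mm apart at x = -30 mm. Inside, the lane is 52 mm wide (10 mm wider on the left up to x = 61, for the flap) and 36 mm high.
- rack_apron (a point): Point on the rack's open, flat apron in front of the mouth, on top of the same floor board, at x = -65 mm from the mouth; same axes. The apron reaches from the mouth out to x = -135 mm and is 86 mm wide, without side walls.
- rack_slot (a point): Inner end of the finger slot in the rack's 6 mm roof, level with the roof's top (42 mm above the floor board), 115 mm past the mouth; same axes. The slot is open from the mouth to here, 38 mm wide, centred on the lane. Behind it the roof is closed.
- rack_back (a point): Top of the floor board at the rack's back wall, 239 mm past the mouth; same axes. Before it, under the closed roof, a sprung rubber pad faces the mouth (2 N per mm from no load, 14 mm travel). Its depth varies and is not measured: the cartridge's nose meets it between 152 and 190 mm past the mouth, its tail then being 62 to 100 mm past the mouth.
- flap (a joint): Red metal flap, 55 mm wide, 33 mm high, closing the mouth; upright hinge at its left edge (y = +31 mm), swings inward only. 0 rad = closed, 1.55 = folded in. Its spring (0.045 N m closed, 0.09 open) takes some 2 to 5 N to push through and pushes a half-entered cartridge back out if let go. It can close once the cartridge's tail is 58 mm past the mouth.
- cartridge_center (a point): Blue plastic drying cartridge, 90 mm long, 46 mm wide, 32 mm high, about 0.2 kg, lying flat on the shelf. This point is its centre, half-way up (16 mm above its underside). x axis = towards the round nose (half-cylinder of 23 mm radius, nose tip at x = +45 mm); the sides are flat and parallel from x = -45 to +22 mm; z up.
- cartridge_tail (a point): Middle of the cartridge's flat orange tail face, 45 mm behind its centre, half-way up; same axes.
- egg_cup: Green ceramic egg cup, 50 mm across, 62 mm high, standing; origin at the centre of its foot. Leave alone.
- funnel: Small aluminium funnel standing mouth down, 76 mm across, 75 mm high; origin at the centre of its underside. Leave alone.
- pole_tip: Grey plastic ski pole tip standing on its 68 mm basket, 52 mm high; origin at the centre of its underside. Leave alone.
- kettle_lid: Red enamel kettle lid, 106 mm across, 40 mm high with its black knob; origin at the centre of its underside. Leave alone.
Mind the look-alikes: they are no part of the job. Of the things that look like the part that bears cartridge_center, take the one that is farthest from the robot's base at the start.

How it is judged:
On the way, in this order (a step that is already met when the one before it is completed fails the run):
1. the cartridge's nose holds the flap open, well inside the mouth (value of joint flap above 0.6 rad and x of cartridge_center in the frame of rack_mouth above 0.03 m and x of cartridge_tail in the frame of rack_mouth below 0.02 m and z of cartridge_center in the frame of rack_mouth below 0.03 m), for 0.05 s.
2. with the tail past the flap, the fingers press the cartridge home on the pad with more than 6 N (x of cartridge_tail in the frame of rack_mouth above 0.058 m and contact force between the fingers and cartridge above 6 N), for 0.2 s.
At the end, for the whole second after the job is handed in: The cartridge lies flat (within 0.12 rad) and at rest inside the rack, nose first, its tail more than 56 mm past the mouth, within 12 mm of the lane's middle, and the flap is shut (within 0.08 rad) (value of joint flap below 0.08 rad and x of cartridge_tail in the frame of rack_mouth above 0.056 m and x of cartridge_center in the frame of rack_mouth above 0.1 m and y of cartridge_center in the frame of rack_mouth between -0.012 and 0.012 m and z of cartridge_center in the frame of rack_mouth between 0.01 and 0.022 m and angle between cartridge_center's own z axis and vertical below 0.12 rad and linear speed of cartridge below 0.02 m/s); the robot touches nothing.
It fails at once if the fingers press the cartridge with more than 18 N once it is inside the rack (x of cartridge_tail in the frame of rack_mouth above -0.005 m and contact force between the fingers and cartridge above 18 N).
It fails at once if the egg cup is moved more than 15 mm or tipped (distance of egg_cup from where it was at the start of the episode above 0.015 m or angle between egg_cup's own z axis and vertical above 0.3 rad).
It fails at once if the funnel is moved more than 15 mm or tipped (distance of funnel from where it was at the start of the episode above 0.015 m or angle between funnel's own z axis and vertical above 0.3 rad).
It fails at once if the pole tip is moved more than 15 mm or tipped (distance of pole_tip from where it was at the start of the episode above 0.015 m or angle between pole_tip's own z axis and vertical above 0.3 rad).
It fails at once if the kettle lid is moved more than 15 mm or tipped (distance of kettle_lid from where it was at the start of the episode above 0.015 m or angle between kettle_lid's own z axis and vertical above 0.3 rad).
It also fails if it takes over 72 s, if anything falls off the work surface, if the arm or the gripper's body presses on something with over 40 N, if the wrist force passes 120 N, or if a joint passes its speed limit or range.

## Working session

There is one attempt and no reset: what is moved stays moved. The work goes in short steps, Python scripts to look and compute and a shell command to move; the robot and the scene stay as the last step left them, time stands still between calls to the robot, and variables do not carry over. Pictures are saved under pics/ and viewed, at most 10 in all, crops included, and the job is handed in when it is done.

```bash
mkdir -p pics; ls
python3 - <<'E'
from station import arm,cams
import cv2
for n in("top","side"):
    cv2.imwrite(f"pics/{n}0.png",cams.grab_frame(n)); i=cams.camera_info(n); print(n,i)
print(arm.get_state())
E
```

```text
pics
top {'camera_matrix': array([[365.83310888,   0.        , 325.96439747],
       [  0.        , 365.83310888, 197.15609874],
       [  0.        ,   0.        ,   1.        ]]), 'dist_coeffs': array([0.025806, 0.      , 0.      , 0.      , 0.      ]), 'R': array([[ 0.02176958, -0.99970707,  0.01057664],
       [-0.98291453, -0.02333553, -0.18257734],
       [ 0.18277066, -0.0064213 , -0.9831346 ]]), 't': array([-0.03147574,  0.58524179,  1.00249129])}
side {'camera_matrix': array([[459.70709437,   0.        , 322.03110967],
       [  0.        , 459.70709437, 200.839822  ],
       [  0.        ,   0.        ,   1.        ]]), 'dist_coeffs': array([-0.01265573,  0.        ,  0.        ,  0.        ,  0.        ]), 'R': array([[-0.72716035, -0.68623295, -0.01794883],
       [-0.52796237,  0.575779  , -0.62428702],
       [ 0.43874088, -0.44448046, -0.78098884]]), 't': array([0.40210068, 0.33792537, 0.79606551])}
{'t': 0.1, 'q': array([ 1.60713998e+00,  3.59322154e-01,  1.11495243e-02, -3.04856039e-04,
       -1.22405428e+00, -2.88127060e-01]), 'qd': array([ 0.00072321, -0.00114481,  0.00151428, -0.00114587,  0.0009113 ,
        0.00257967]), 'joint_efforts': array([-1.83755961e-03, -5.84161019e+01,  2.93753028e+01,  7.01552957e+00,
        1.00952139e-02, -4.80726499e-05]), 'eef_pos': array([0.16806426, 0.65330681, 0.22571214]), 'ee_rot': array([ 3.14013960e+00, -1.31762033e-04, -2.51887121e-01]), 'force': array([ 0.51195796,  0.17787758, -0.00254971]), 'moment': array([0.02523521, 0.01697207, 0.00124945]), 'gripper_force': 0.0, 'width': 0.08769872474149712}
```

View pics/top0.png

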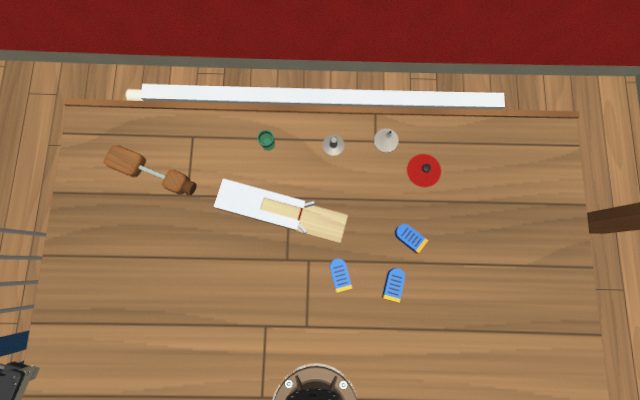

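View pics/side0.png

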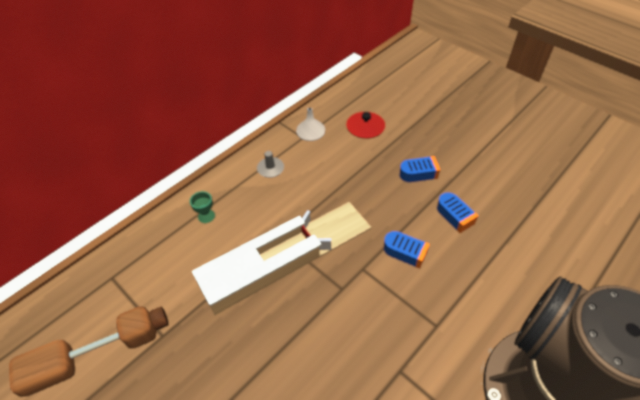

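Three cartridges look alike in the top view: (411,238), (341,275) and (395,285). The robot base is at about (315,400), so (411,238) is the farthest. I'll confirm that in an enlarged crop of the top view, which also shows the rack.

Run:
```python
import cv2
a=cv2.imread("pics/top0.png")[170:310,200:450]
cv2.imwrite("pics/c1.png",cv2.resize(a,None,fx=3.2,fy=3.2,interpolation=cv2.INTER_CUBIC))
a=cv2.imread("pics/side0.png")[140:320,180:490]
cv2.imwrite("pics/c2.png",cv2.resize(a,None,fx=2.5,fy=2.5,interpolation=cv2.INTER_CUBIC))
```

```text
(no output)
```

View pics/c1.png

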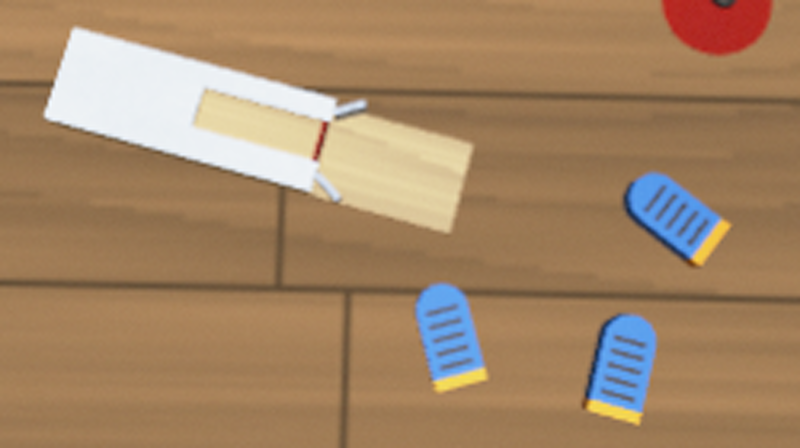

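View pics/c2.png

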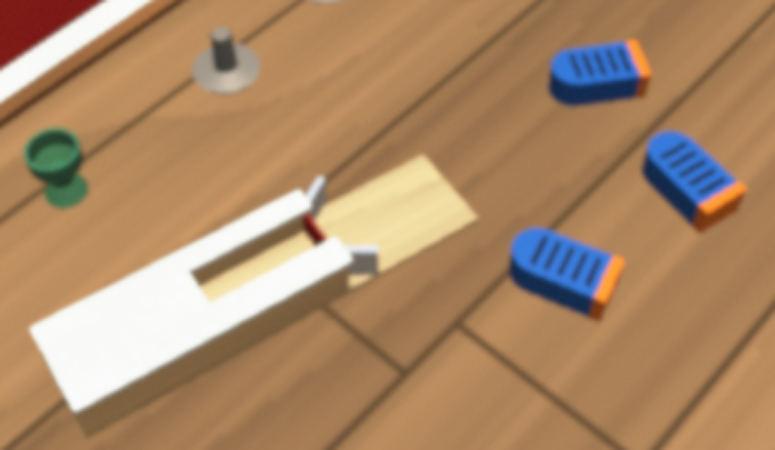

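Top crop: the farthest cartridge is the one at about (675,220), with its nose up-left at (637,180) and its tail corners at (731,223) and (697,262). The rack pushes towards image left. In the side crop the same cartridge is the upper one at about (600,72). I'll fit both poses from both views.

```bash
cat > h.py <<'E'
import numpy as np,cv2
from station import arm,cams
from scipy.optimize import least_squares
def proj(n,P):
    i=cams.camera_info(n); return cv2.projectPoints(np.array(P,float),cv2.Rodrigues(i["R"])[0],i["t"],i["camera_matrix"],i["dist_coeffs"])[0][:,0]
def uncrop(p,s,o): return (np.array(p,float)+.5)/s-.5+np.array(o)
def place(p,L):
    L=np.array(L,float); c,s=np.cos(p[2]),np.sin(p[2])
    return np.c_[p[0]+c*L[:,0]-s*L[:,1],p[1]+s*L[:,0]+c*L[:,1],L[:,2]]
def fit(obs,p0):
    f=lambda p:np.concatenate([(proj(n,place(p,L))-uv).ravel() for n,L,uv in obs])
    r=least_squares(f,p0,loss="soft_l1"); print(r.x.round(4),"yaw deg",np.degrees(r.x[2]).round(2)); print(r.fun.reshape(-1,2).round(1).tolist()); return r.x
E
cat > m.py <<'E'
from h import *
t=lambda p:uncrop(p,3.2,(200,170)); s=lambda p:uncrop(p,2.5,(180,140))
m=1e-3
R=np.array([[245,-43,48],[245,43,48],[-135,43,6],[-135,-43,6],[115,-19,48],[115,19,48]])*m
rack=fit([("top",R,t([(75,27),(44,119),(450,233),(473,144),(206,89),(193,127)])),
 ("side",R[:4],s([(30,328),(77,411),(477,216),(423,154)]))],[.5,.1,1.3])
C=np.array([[45,0,32],[-45,23,32],[-45,-23,32]])*m
c=fit([("top",C,t([(637,180),(697,262),(731,223)])),("side",C,s([(551,75),(643,75),(628,42)]))],[.45,-.2,.8])
print("apron",place(rack,[[-.065,0,.006],[-.09,0,.006],[0,0,0]]))
E
python3 m.py; python3 -c "
import sys;sys.path.insert(0,'.')
from h import *
print(cams.camera_info('top')['R'].T@-cams.camera_info('top')['t'])"
```

```text
[0.5348 0.0583 1.3284] yaw deg 76.11
[[-0.9, 0.3], [-0.6, -0.3], [-0.4, -0.3], [-0.3, -0.4], [-1.5, 0.3], [-1.3, 0.9], [0.8, -0.9], [-0.2, -0.7], [1.0, -0.5], [0.4, -0.9]]
[ 0.4822 -0.2597  0.9382] yaw deg 53.76
[[-2.9, 0.3], [-0.7, 0.1], [-2.2, -0.5], [-0.4, -2.2], [2.3, -0.7], [1.9, -1.2]]
apron [[ 0.51917512 -0.00481421  0.006     ]
 [ 0.5131738  -0.02908321  0.006     ]
 [ 0.53477855  0.05828518  0.        ]]
[ 0.39270187 -0.0113723   1.09276867]
```

```bash
cat >> h.py <<'E'
def cart_hull(p,z0=0):
    a=np.linspace(-np.pi/2,np.pi/2,15)
    o=np.r_[np.c_[.022+.023*np.cos(a),.023*np.sin(a)],[[-.045,.023],[-.045,-.023]]]
    return place(p,np.r_[np.c_[o,np.full(17,z0)],np.c_[o,np.full(17,z0+.032)]])
def cart_fit(imgs,p0,z0=0,K=8):
    from scipy.optimize import minimize
    M={}
    for n,im in imgs.items():
        c=proj(n,cart_hull(p0,z0)).mean(0); o=(c-32).astype(int)
        crop=cv2.resize(im[o[1]:o[1]+64,o[0]:o[0]+64],None,fx=K,fy=K,interpolation=cv2.INTER_LINEAR)
        h=cv2.cvtColor(crop,cv2.COLOR_BGR2HSV)
        m=cv2.inRange(h,(95,110,40),(130,255,255))|cv2.inRange(h,(6,190,100),(28,255,255))
        m=cv2.morphologyEx(m,cv2.MORPH_OPEN,np.ones((9,9))); m=cv2.morphologyEx(m,cv2.MORPH_CLOSE,np.ones((25,25)))
        nl,lab,st,ct=cv2.connectedComponentsWithStats(m)
        k=1+np.argmin([np.hypot(*(ct[i]-32*K))-.1*np.sqrt(st[i,4]) for i in range(1,nl)])
        M[n]=((lab==k).astype(np.uint8),o)
    def cost(p):
        e=0
        for n,(m,o) in M.items():
            q=((proj(n,cart_hull(p,z0))-o+.5)*K-.5).astype(np.int32)
            d=np.zeros_like(m); cv2.fillConvexPoly(d,cv2.convexHull(q),1); e+=1-(d&m).sum()/(d|m).sum()
        return e
    S=np.array(p0)+np.array([[0,0,0],[.012,0,0],[0,.012,0],[0,0,.15]])
    r=minimize(cost,p0,method="Nelder-Mead",options=dict(initial_simplex=S,xatol=1e-4,fatol=1e-4))
    print("cart",r.x.round(4),"1-IoU sum",round(r.fun,3)); return r.x
def plan(start,wps,step=.078,turn=.48):
    """start/wps: x,y,z,yaw (tool down). prints normalised tool-axis shift + wz per call"""
    p=np.array(start,float)
    for w in wps:
        w=np.array(w,float)
        while True:
            d=w-p
            if np.abs(d[:3]).max()<5e-4 and abs(d[3])<.004: break
            c,s=np.cos(p[3]),np.sin(p[3])
            l=np.array([c*d[0]+s*d[1],s*d[0]-c*d[1],-d[2]])
            k=min(1,step/max(np.abs(l).max(),1e-9),turn/max(abs(d[3]),1e-9))
            r=np.round(np.r_[l*k/.08,-d[3]*k/.5],3)
            rows=int(np.ceil(max(np.linalg.norm(d[:3]*k)/.0625,abs(d[3]*k)/.186)+.1))
            l=r[:3]*.08; p=p+np.r_[c*l[0]+s*l[1],s*l[0]-c*l[1],-l[2],-r[3]*.5]
            print(r.tolist(),"rows",rows,"->",p.round(3).tolist())
def start():
    s=arm.get_state(); return np.r_[s["eef_pos"],s["ee_rot"][2]]
E
python3 - <<'E'
from h import *
im={n:cv2.imread(f"pics/{n}0.png") for n in("top","side")}
cart_fit(im,[.482,-.26,.938]); 
for n in im: cart_fit({n:im[n]},[.482,-.26,.938])
c=[.484,-.26,-2.203]
plan(start(),[(.45,.45,.2,-.75),(.56,.0,.2,-1.6),(.484,-.26,.15,-2.203)])
E
```

```text
cart [ 0.4806 -0.2659  0.9451] 1-IoU sum 0.333
cart [ 0.4827 -0.2622  0.9086] 1-IoU sum 0.202
cart [ 0.4808 -0.2655  0.9933] 1-IoU sum 0.133
[0.975, 0.381, 0.077, 0.24] rows 2 -> [0.236, 0.604, 0.22, -0.372]
[0.975, 0.252, 0.075, 0.231] rows 2 -> [0.301, 0.557, 0.214, -0.487]
[0.975, 0.135, 0.073, 0.226] rows 2 -> [0.365, 0.511, 0.208, -0.6]
[0.975, 0.024, 0.072, 0.223] rows 2 -> [0.428, 0.466, 0.202, -0.712]
[0.33, -0.029, 0.024, 0.076] rows 1 -> [0.45, 0.45, 0.2, -0.75]
[0.975, 0.64, 0.0, 0.342] rows 2 -> [0.472, 0.359, 0.2, -0.921]
[0.975, 0.424, 0.0, 0.312] rows 2 -> [0.492, 0.277, 0.2, -1.077]
[0.975, 0.253, 0.0, 0.296] rows 2 -> [0.512, 0.198, 0.2, -1.225]
[0.975, 0.104, 0.0, 0.288] rows 2 -> [0.53, 0.122, 0.2, -1.369]
[0.975, -0.037, 0.0, 0.287] rows 2 -> [0.549, 0.046, 0.2, -1.512]
[0.588, -0.107, 0.0, 0.175] rows 1 -> [0.56, 0.0, 0.2, -1.6]
[0.975, 0.254, 0.186, 0.359] rows 2 -> [0.537, -0.077, 0.185, -1.779]
[0.975, 0.074, 0.181, 0.348] rows 2 -> [0.515, -0.152, 0.171, -1.953]
[0.975, -0.096, 0.181, 0.349] rows 2 -> [0.493, -0.228, 0.156, -2.128]
[0.405, -0.113, 0.077, 0.15] rows 1 -> [0.484, -0.26, 0.15, -2.203]
```

Run:
```python
from h import *
o=[]
p=(.4813,-.2635,.945)
for n,c in(("top",(411,238)),("side",(420,169))):
    K=10; im=cv2.imread(f"pics/{n}0.png"); x,y=c[0]-20,c[1]-20
    a=cv2.resize(im[y:y+40,x:x+40],None,fx=K,fy=K,interpolation=cv2.INTER_CUBIC)
    q=lambda P:((proj(n,P)-[x,y]+.5)*K).astype(np.int32)
    H=cart_hull(p)
    cv2.polylines(a,[q(H[17:])],True,(0,0,255),1);cv2.polylines(a,[q(H[:17])],True,(0,255,0),1); o.append(a)
cv2.imwrite("pics/ov.png",np.hstack(o))
```

```text
(no output)
```

View pics/ov.png

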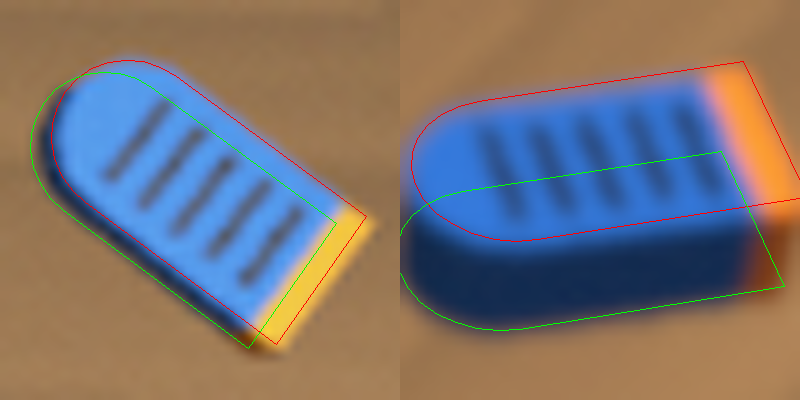

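The overlay fits the right cartridge to within 1–2 px, so I'll use (0.4795, -0.264) and start the approach.

```bash
H="python3 -m handwheel"
$H '[[[0.975,0.38,0.08,0,0,0.24,0],[0.975,0.38,0.08,0,0,0.24,0]]]'
$H '[[[0.975,0.25,0.08,0,0,0.23,0],[0.975,0.25,0.08,0,0,0.23,0]]]' | tail -c 300
$H '[[[0.975,0.135,0.07,0,0,0.23,0],[0.975,0.135,0.07,0,0,0.23,0]]]' >/dev/null
$H '[[[0.975,0.025,0.07,0,0,0.22,0],[0.975,0.025,0.07,0,0,0.22,0]]]' >/dev/null
$H '[[[0.33,-0.03,0.02,0,0,0.08,0]]]' >/dev/null
$H '[[[0.975,0.64,0,0,0,0.34,0],[0.975,0.64,0,0,0,0.34,0]]]' >/dev/null
$H '[[[0.975,0.42,0,0,0,0.31,0],[0.975,0.42,0,0,0,0.31,0]]]' >/dev/null
$H '[[[0.975,0.25,0,0,0,0.3,0],[0.975,0.25,0,0,0,0.3,0]]]' >/dev/null
$H '[[[0.975,0.1,0,0,0,0.29,0],[0.975,0.1,0,0,0,0.29,0]]]' >/dev/null
$H '[[[0.975,-0.04,0,0,0,0.29,0],[0.975,-0.04,0,0,0,0.29,0]]]'
python3 - <<'E'
from h import *
s=start();print(s.round(4),arm.get_state()["t"])
g=place([.4795,-.264,.94],[[-.004,0,0]])[0]
plan(s,[(g[0],g[1],.12,-2.2),(g[0],g[1],.007,-2.2)])
E
```

```text
t: 0.35
eef_pos: [0.2377, 0.6029, 0.2195]
ee_rot: [3.14, -0.0, -0.374]
force: [0.6, 0.7, 1.1]
width: 0.0877
gripper_force: 0.0
t: 0.6
eef_pos: [0.3035, 0.5558, 0.2134]
ee_rot: [3.141, -0.0, -0.489]
force: [-0.8, 0.4, 0.3]
width: 0.0876
gripper_force: 0.0
t: 2.48
eef_pos: [0.5498, 0.0461, 0.2009]
ee_rot: [-3.142, -0.0, -1.517]
force: [-0.1, 0.4, -0.3]
width: 0.0875
gripper_force: 0.0
[ 0.5498  0.0461  0.2009 -1.5167] 2.475
[0.975, 0.283, 0.255, 0.345] rows 2 -> [0.531, -0.033, 0.181, -1.689]
[0.975, 0.107, 0.247, 0.333] rows 2 -> [0.514, -0.109, 0.161, -1.856]
[0.975, -0.056, 0.246, 0.332] rows 2 -> [0.496, -0.186, 0.141, -2.022]
[0.975, -0.221, 0.252, 0.34] rows 2 -> [0.478, -0.263, 0.121, -2.192]
[0.045, -0.018, 0.012, 0.017] rows 1 -> [0.477, -0.267, 0.12, -2.2]
[-0.0, -0.0, 0.975, -0.0] rows 2 -> [0.477, -0.267, 0.042, -2.2]
[-0.0, -0.0, 0.437, -0.0] rows 1 -> [0.477, -0.267, 0.007, -2.2]
```

```bash
H="python3 -m handwheel"
$H '[[[0.975,0.28,0.25,0,0,0.345,0],[0.975,0.28,0.25,0,0,0.345,0]]]' >/dev/null
$H '[[[0.975,0.11,0.25,0,0,0.335,0],[0.975,0.11,0.25,0,0,0.335,0]]]' >/dev/null
$H '[[[0.975,-0.055,0.245,0,0,0.33,0],[0.975,-0.055,0.245,0,0,0.33,0]]]' >/dev/null
$H '[[[0.975,-0.22,0.25,0,0,0.34,0],[0.975,-0.22,0.25,0,0,0.34,0]]]' >/dev/null
$H '[[[0.045,-0.02,0.01,0,0,0.015,0]]]' >/dev/null
$H '[[[0,0,0.5,0,0,0,0],[0,0,0.975,0,0,0,0],[0,0,0.975,0,0,0,0]]]'
$H '[[[0,0,0.2,0,0,0,0],[0,0,0.42,0,0,0,0],[0,0,0.42,0,0,0,0]]]'
$H '[[[0,0,0,0,0,0,100],[0,0,0,0,0,0,130],[0,0,0,0,0,0,180],[0,0,0,0,0,0,220],[0,0,0,0,0,0,220]]]' 15
$H '[[[0,0,0,0,0,0,220],[0,0,0,0,0,0,220]]]'
```

```text
t: 3.98
eef_pos: [0.4754, -0.2645, 0.0407]
ee_rot: [3.137, -0.002, -2.196]
force: [-0.6, 0.1, 0.0]
width: 0.0879
gripper_force: 0.0
t: 4.35
eef_pos: [0.4765, -0.2656, 0.0089]
ee_rot: [3.141, -0.0, -2.198]
force: [0.2, 0.3, 1.0]
width: 0.0877
gripper_force: 0.0
t: 4.97
eef_pos: [0.4764, -0.266, 0.0091]
ee_rot: [-3.141, 0.0, -2.199]
force: [-1.0, 0.9, 1.2]
width: 0.0461
gripper_force: 14.9
t: 5.22
eef_pos: [0.4764, -0.266, 0.0091]
ee_rot: [-3.142, -0.0, -2.199]
force: [-0.6, 0.3, 2.8]
width: 0.046
gripper_force: 14.9
```

Run:
```python
from h import *
R=[.5348,.0583,1.3284]
g=place(R,[[-.089,0,0]])[0]; s=start();print(s.round(4),g)
plan(s,[(s[0],s[1],.08,s[3]),(g[0],g[1],.08,-1.813),(g[0],g[1],.016,-1.813)],step=.07)
```

```text
[ 0.4764 -0.266   0.0091 -2.1993] [ 0.51343737 -0.02809814  0.        ]
[-0.0, 0.0, -0.875, -0.0] rows 2 -> [0.476, -0.266, 0.079, -2.199]
[-0.0, 0.0, -0.011, -0.0] rows 1 -> [0.476, -0.266, 0.08, -2.199]
[-0.875, 0.449, -0.0, -0.252] rows 2 -> [0.489, -0.188, 0.08, -2.073]
[-0.875, 0.317, -0.0, -0.239] rows 2 -> [0.5, -0.115, 0.08, -1.954]
[-0.875, 0.204, -0.0, -0.231] rows 2 -> [0.511, -0.044, 0.08, -1.838]
[-0.196, 0.022, -0.0, -0.051] rows 1 -> [0.513, -0.028, 0.08, -1.813]
[0.0, 0.0, 0.8, 0.0] rows 2 -> [0.513, -0.028, 0.016, -1.813]
```

```bash
H="python3 -m handwheel"
$H '[[[0,0,-0.3,0,0,0,220],[0,0,-0.6,0,0,0,220],[0,0,-0.89,0,0,0,220]]]' 25
$H '[[[-0.3,0.15,0,0,0,-0.08,220],[-0.6,0.3,0,0,0,-0.17,220],[-0.875,0.45,0,0,0,-0.25,220]]]' >/dev/null
$H '[[[-0.4,0.16,0,0,0,-0.12,220],[-0.875,0.32,0,0,0,-0.24,220]]]' >/dev/null
$H '[[[-0.4,0.1,0,0,0,-0.12,220],[-0.875,0.2,0,0,0,-0.23,220]]]' >/dev/null
$H '[[[-0.1,0.01,0,0,0,-0.03,220],[-0.2,0.02,0,0,0,-0.05,220],[-0.2,0.02,0,0,0,-0.05,220]]]'
python3 - <<'E'
from h import *
for n in("top","side"): cv2.imwrite(f"pics/{n}1.png",cams.grab_frame(n))
a=cv2.imread("pics/top1.png")[180:280,250:400]; b=cv2.imread("pics/side1.png")[150:250,280:430]
cv2.imwrite("pics/v1.png",cv2.resize(np.vstack([a,b]),None,fx=3,fy=3,interpolation=cv2.INTER_CUBIC))
print(start().round(4))
E
```

```text
t: 5.6
eef_pos: [0.476, -0.2658, 0.0804]
ee_rot: [3.141, -0.0, -2.2]
force: [0.2, -1.1, -2.3]
width: 0.0462
gripper_force: 24.8
t: 6.85
eef_pos: [0.5136, -0.0279, 0.0799]
ee_rot: [3.141, -0.0, -1.815]
force: [-0.4, -0.4, -2.7]
width: 0.0457
gripper_force: 24.8
[ 0.5136 -0.0284  0.08   -1.8153]
```

View pics/v1.png

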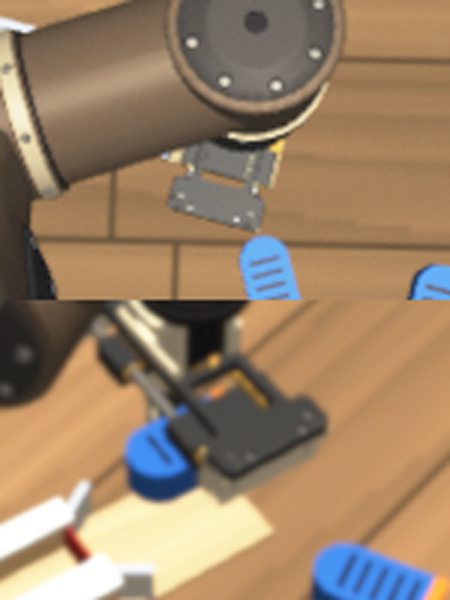

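The cartridge is held level with its nose toward the mouth (side view, about (160,460)) and lined up over the apron. I'll lower and release it.

```bash
H="python3 -m handwheel"
$H '[[[0,0,0.4,0,0,0,220],[0,0,0.7,0,0,0,220],[0,0,0.78,0,0,0,220],[0,0,0.8,0,0,0,220],[0,0,0.8,0,0,0,220]]]'
$H '[[[0,0,0.01,0,0,0,80],[0,0,0.01,0,0,0,80],[0,0,0.01,0,0,0,80]]]'
$H '[[[0,0,-0.3,0,0,0,80],[0,0,-0.9,0,0,0,80],[0,0,-0.9,0,0,0,80]]]'
$H '[[[0.6,0,-0.9,0,0,-0.4,80],[0.9,0,-0.9,0,0,-0.8,80],[0.9,0,-0.9,0,0,-0.8,255],[0.9,0,-0.9,0,0,-0.8,255]]]'
python3 - <<'E'
from h import *
s=start(); print(s.round(4))
a=np.hstack([cv2.resize((lambda i:i)(cams.grab_frame(n))[y:y+100,x:x+130],None,fx=3,fy=3,interpolation=cv2.INTER_CUBIC) for n,x,y in(("top",260,180),("side",280,170))])
cv2.imwrite("pics/v2.png",a)
E
```

```text
t: 7.58
eef_pos: [0.5144, -0.0278, 0.0169]
ee_rot: [-3.141, 0.001, -1.814]
force: [0.2, -0.2, -0.9]
width: 0.0458
gripper_force: 24.8
t: 7.95
eef_pos: [0.5141, -0.0276, 0.0158]
ee_rot: [-3.141, 0.0, -1.814]
force: [-0.2, -0.1, -0.3]
width: 0.0594
gripper_force: 0.0
t: 8.32
eef_pos: [0.5165, -0.0271, 0.091]
ee_rot: [-3.135, 0.003, -1.813]
force: [-0.1, -0.2, -0.9]
width: 0.06
gripper_force: 0.0
t: 8.82
eef_pos: [0.4961, -0.0976, 0.1587]
ee_rot: [3.141, 0.0, -1.417]
force: [-0.2, -0.3, -0.4]
width: 0.0456
gripper_force: 0.0
[ 0.4961 -0.0976  0.1587 -1.4168]
```

View pics/v2.png

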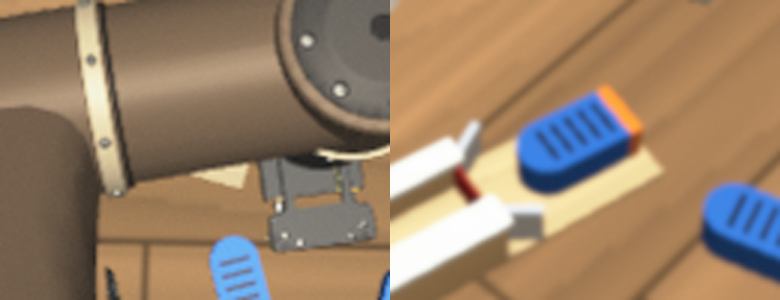

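Run:
```python
from h import *
C=np.array([[45,0,38],[-45,23,38],[-45,-23,38]])*1e-3
uv=uncrop([(130,150),(252,140),(216,86)],3,(280,170))+[.5,-.75]
c=fit([("side",C,uv)],[.51,-.03,1.33])
R=[.5348,.0583,1.3284]
d=c[:2]-R[:2];k,s=np.cos(R[2]),np.sin(R[2]);print("in rack",k*d[0]+s*d[1],-s*d[0]+k*d[1],c[2]-R[2])
im=cams.grab_frame("side");cart_fit({"side":im},c,.006)
print(proj("side",place(R,[[-.135,.043,.006],[-.135,-.043,.006]]))*3-np.array([280,170])*3+[390,0])
```

```text
[ 0.5195 -0.0257  1.2014] yaw deg 68.83
[[-1.2, 0.7], [-0.1, -3.0], [2.0, 0.3]]
in rack -0.08521992626551755 -0.005307846587540984 -0.12701246684878265
cart [ 0.5179 -0.0278  1.2698] 1-IoU sum 0.195
[[664.4355644  166.81404187]
 [597.93590328  91.30737743]]
```

Run:
```python
from h import *
R=[.5348,.0583,1.3284]
g=place(R,[[-.170,0,0]])[0]; s=start();print(g)
plan(s,[(g[0],g[1],.1587,R[2]-np.pi/2),(g[0],g[1],.014,R[2]-np.pi/2)])
```

```text
[ 0.49399497 -0.10673015  0.        ]
[0.047, 0.019, -0.001, -0.96] rows 3 -> [0.495, -0.101, 0.158, -0.935]
[0.033, 0.038, -0.002, -0.96] rows 3 -> [0.494, -0.105, 0.159, -0.455]
[0.005, 0.022, -0.001, -0.425] rows 2 -> [0.494, -0.107, 0.159, -0.242]
[0.0, -0.0, 0.975, -0.0] rows 2 -> [0.494, -0.107, 0.081, -0.242]
[0.0, -0.0, 0.834, -0.0] rows 2 -> [0.494, -0.107, 0.014, -0.242]
```

```bash
H="python3 -m handwheel"
$H '[[[0.05,0.02,0,0,0,-0.96,255],[0.05,0.02,0,0,0,-0.96,255],[0.05,0.02,0,0,0,-0.96,255]]]' >/dev/null
$H '[[[0.03,0.04,0,0,0,-0.96,255],[0.03,0.04,0,0,0,-0.96,255],[0.03,0.04,0,0,0,-0.96,255]]]' >/dev/null
$H '[[[0.005,0.02,0,0,0,-0.425,255],[0.005,0.02,0,0,0,-0.425,255],[0.005,0.02,0,0,0,-0.425,255]]]'
$H '[[[0,0,0.6,0,0,0,255],[0,0,0.975,0,0,0,255],[0,0,0.975,0,0,0,255]]]' >/dev/null
$H '[[[0,0,0.4,0,0,0,255],[0,0,0.83,0,0,0,255],[0,0,0.83,0,0,0,255]]]'
python3 - <<'E'
from h import *
s=start(); R=[.5348,.0583,1.3284]
d=s[:2]-R[:2];k,q=np.cos(R[2]),np.sin(R[2]);print("in rack",k*d[0]+q*d[1],-q*d[0]+k*d[1],s)
a=cams.grab_frame("side")[150:290,250:430]
cv2.imwrite("pics/v3.png",cv2.resize(a,None,fx=4,fy=4,interpolation=cv2.INTER_CUBIC))
E
```

```text
t: 10.1
eef_pos: [0.494, -0.1069, 0.159]
ee_rot: [3.141, 0.001, -0.245]
force: [-0.3, 0.0, -0.5]
width: 0.0004
gripper_force: 0.0
t: 10.85
eef_pos: [0.4933, -0.1074, 0.0144]
ee_rot: [3.14, 0.003, -0.243]
force: [0.0, 0.6, 0.7]
width: 0.0002
gripper_force: 0.0
in rack -0.17080374387610084 0.0005350956529195858 [ 0.4932826  -0.10738196  0.01440901 -0.24310001]
```

View pics/v3.png

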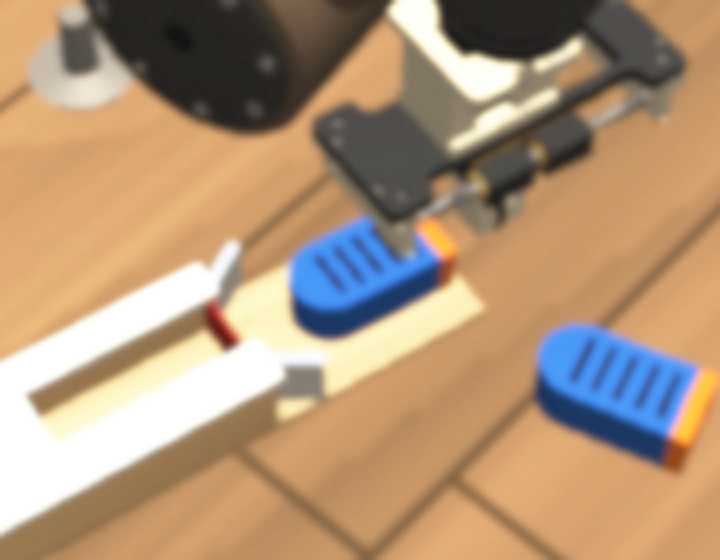

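Side view: the cartridge lies square on the apron, with the closed fingers behind its orange tail at about (440,245). I'll push along -tool y and watch the force.

```bash
H="python3 -m handwheel"
$H '[[[0,-0.1,0,0,0,0,255],[0,-0.15,0,0,0,0,255],[0,-0.2,0,0,0,0,255],[0,-0.25,0,0,0,0,255],[0,-0.3,0,0,0,0,255]]]' | egrep 'pos|force:'
$H '[[[0,-0.07,0,0,0,0,255],[0,-0.14,0,0,0,0,255],[0,-0.2,0,0,0,0,255],[0,-0.25,0,0,0,0,255],[0,-0.3,0,0,0,0,255]]]' | egrep 'pos|force:'
$H '[[[0,-0.07,0,0,0,0,255],[0,-0.14,0,0,0,0,255],[0,-0.2,0,0,0,0,255],[0,-0.25,0,0,0,0,255],[0,-0.25,0,0,0,0,255]]]'
```

```text
eef_pos: [0.4998, -0.0837, 0.0151]
force: [-0.6, -1.3, 1.5]
gripper_force: 0.8
eef_pos: [0.5056, -0.0605, 0.015]
force: [-0.9, -1.8, 3.1]
gripper_force: 1.4
t: 12.78
eef_pos: [0.5103, -0.041, 0.0149]
ee_rot: [-3.142, 0.0, -0.242]
force: [-1.7, -2.2, 0.8]
width: 0.0005
gripper_force: 0.9
```

```bash
H="python3 -m handwheel"
$H '[[[0,-0.06,0,0,0,0,255],[0,-0.12,0,0,0,0,255],[0,-0.18,0,0,0,0,255],[0,-0.24,0,0,0,0,255],[0,-0.25,0,0,0,0,255]]]' | egrep 'pos|rot|force:'
$H '[[[0,-0.06,0,0,0,0,255],[0,-0.12,0,0,0,0,255],[0,-0.18,0,0,0,0,255],[0,-0.24,0,0,0,0,255],[0,-0.25,0,0,0,0,255]]]'| egrep 'pos|rot|force:'
python3 - <<'E'
from h import *
s=start(); R=[.5348,.0583,1.3284]
d=s[:2]-R[:2];k,q=np.cos(R[2]),np.sin(R[2]);print("in rack",k*d[0]+q*d[1],-q*d[0]+k*d[1])
a=cams.grab_frame("side")[180:300,230:390]
cv2.imwrite("pics/v4.png",cv2.resize(a,None,fx=4,fy=4,interpolation=cv2.INTER_CUBIC))
E
```

```text
eef_pos: [0.5148, -0.0222, 0.0149]
ee_rot: [3.141, 0.001, -0.242]
force: [-0.8, -6.7, 3.2]
gripper_force: 3.4
eef_pos: [0.5197, -0.0026, 0.0149]
ee_rot: [3.141, 0.0, -0.242]
force: [-0.9, -5.0, 2.5]
gripper_force: 2.7
in rack -0.06269903101533075 5.587882906291086e-06
```

View pics/v4.png

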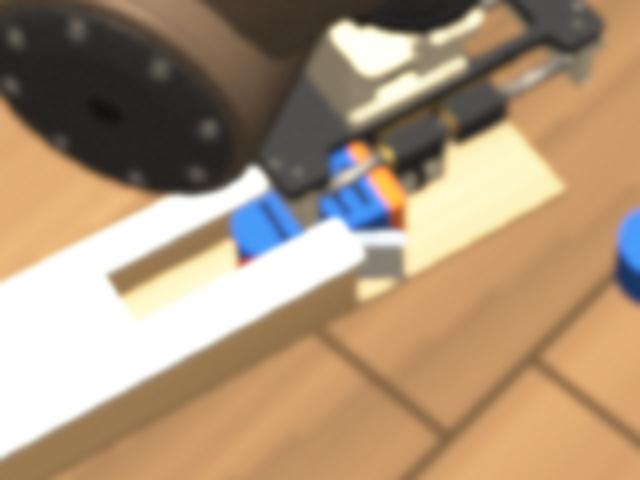

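The flap has been pushed open and the cartridge is straight in the mouth (nose at about (240,225), orange tail at about (385,190)). I'll keep pushing.

```bash
H="python3 -m handwheel"
for i in 1; do
$H '[[[0,-0.06,0,0,0,0,255],[0,-0.12,0,0,0,0,255],[0,-0.18,0,0,0,0,255],[0,-0.24,0,0,0,0,255],[0,-0.25,0,0,0,0,255]]]' | egrep 'pos|[^_]force:|^force'
$H '[[[0,-0.06,0,0,0,0,255],[0,-0.12,0,0,0,0,255],[0,-0.18,0,0,0,0,255],[0,-0.24,0,0,0,0,255],[0,-0.25,0,0,0,0,255]]]' | egrep 'pos|^force'
$H '[[[0,-0.06,0,0,0,0,255],[0,-0.12,0,0,0,0,255],[0,-0.18,0,0,0,0,255],[0,-0.24,0,0,0,0,255],[0,-0.25,0,0,0,0,255]]]' | egrep 'pos|^force'
$H '[[[0,-0.06,0,0,0,0,255],[0,-0.12,0,0,0,0,255],[0,-0.18,0,0,0,0,255],[0,-0.24,0,0,0,0,255],[0,-0.25,0,0,0,0,255]]]' | egrep 'pos|^force'
$H '[[[0,-0.05,0,0,0,0,255],[0,-0.1,0,0,0,0,255],[0,-0.15,0,0,0,0,255],[0,-0.15,0,0,0,0,255]]]' | egrep 'pos|^force'
done
```

```text
eef_pos: [0.5248, 0.0175, 0.0149]
force: [-0.8, -3.6, 1.1]
eef_pos: [0.5297, 0.0369, 0.0149]
force: [0.3, -3.7, -0.3]
eef_pos: [0.5345, 0.0563, 0.015]
force: [0.5, -1.9, -0.2]
eef_pos: [0.5392, 0.0757, 0.015]
force: [0.4, -2.2, 0.6]
eef_pos: [0.5419, 0.0874, 0.0149]
force: [-0.2, -0.3, 0.1]
```

```bash
H="python3 -m handwheel"
$H '[[[0,-0.04,0,0,0,0,255],[0,-0.08,0,0,0,0,255],[0,-0.12,0,0,0,0,255],[0,-0.12,0,0,0,0,255]]]' | egrep 'pos|^force'
$H '[[[0,-0.02,0,0,0,0,255],[0,-0.04,0,0,0,0,255],[0,-0.04,0,0,0,0,255]]]' | egrep 'pos|^force'
$H '[[[0,-0.02,0,0,0,0,255],[0,-0.04,0,0,0,0,255],[0,-0.04,0,0,0,0,255]]]' | egrep 't:|pos|^force'
```

```text
eef_pos: [0.5445, 0.0966, 0.015]
force: [-0.2, -2.0, -0.6]
eef_pos: [0.5451, 0.0995, 0.015]
force: [0.9, -2.3, -1.2]
t: 18.32
eef_pos: [0.5459, 0.1026, 0.015]
ee_rot: [-3.141, -0.0, -0.242]
force: [0.9, -1.9, -0.0]
```

```bash
H="python3 -m handwheel"
$H '[[[0,-0.02,0,0,0,0,255],[0,-0.04,0,0,0,0,255],[0,-0.04,0,0,0,0,255]]]' | egrep 'pos|^force'
$H '[[[0,-0.02,0,0,0,0,255],[0,-0.04,0,0,0,0,255],[0,-0.04,0,0,0,0,255]]]' | egrep 'pos|^force'
```

```text
eef_pos: [0.5467, 0.1057, 0.015]
force: [0.8, -1.7, 0.2]
eef_pos: [0.5473, 0.1088, 0.015]
force: [0.5, -1.6, -0.4]
```

```bash
H="python3 -m handwheel"
$H '[[[0,-0.02,0,0,0,0,255],[0,-0.04,0,0,0,0,255],[0,-0.04,0,0,0,0,255]]]' | egrep 'pos|^force'
```

```text
eef_pos: [0.548, 0.1118, 0.0149]
force: [0.5, -2.5, 0.6]
```

```bash
H="python3 -m handwheel"
$H '[[[0,-0.02,0,0,0,0,255],[0,-0.04,0,0,0,0,255],[0,-0.04,0,0,0,0,255]]]' | egrep 'pos|^force'
$H '[[[0,-0.02,0,0,0,0,255],[0,-0.03,0,0,0,0,255],[0,-0.03,0,0,0,0,255]]]' | egrep 'pos|^force'
```

```text
eef_pos: [0.5491, 0.1153, 0.015]
force: [1.3, -1.5, -0.6]
eef_pos: [0.5495, 0.1173, 0.015]
force: [0.9, -0.8, -0.2]
```

```bash
H="python3 -m handwheel"
$H '[[[0,-0.02,0,0,0,0,255],[0,-0.03,0,0,0,0,255],[0,-0.03,0,0,0,0,255]]]' | egrep 'pos|^force'
```

```text
eef_pos: [0.5496, 0.1191, 0.0149]
force: [-0.8, -5.0, 1.3]
```

```bash
H="python3 -m handwheel"
$H '[[[0,-0.015,0,0,0,0,255],[0,-0.015,0,0,0,0,255]]]' | egrep 'pos|^force'
```

```text
eef_pos: [0.5497, 0.1199, 0.0149]
force: [-0.4, -6.0, 1.9]
```

```bash
H="python3 -m handwheel"
$H '[[[0,-0.01,0,0,0,0,255],[0,-0.015,0,0,0,0,255]]]' | egrep 'pos|^force'
```

```text
eef_pos: [0.5497, 0.1206, 0.0149]
force: [-1.1, -9.2, 4.0]
```

```bash
H="python3 -m handwheel"
$H '[[[0,-0.005,0,0,0,0,255],[0,-0.005,0,0,0,0,255],[0,-0.005,0,0,0,0,255]]]' | egrep '^t|pos|^force'
```

```text
t: 21.45
eef_pos: [0.5496, 0.1208, 0.0149]
force: [-0.3, -10.1, 4.1]
```

```bash
H="python3 -m handwheel"
$H '[[[0,-0.005,0,0,0,0,255],[0,-0.005,0,0,0,0,255],[0,-0.005,0,0,0,0,255],[0,-0.005,0,0,0,0,255]]]' | egrep '^t|pos|^force'; $H '[[[0,0,0,0,0,0,255],[0,0,0,0,0,0,255]]]' | egrep '^t|pos|^force'
```

```text
t: 21.95
eef_pos: [0.5496, 0.121, 0.0149]
force: [-1.6, -9.8, 5.4]
t: 22.2
eef_pos: [0.5496, 0.121, 0.0149]
force: [-1.1, -10.2, 4.1]
```

```bash
H="python3 -m handwheel"
$H '[[[0,0.03,0,0,0,0,255],[0,0.06,0,0,0,0,255],[0,0.09,0,0,0,0,255],[0,0.12,0,0,0,0,255],[0,0.12,0,0,0,0,255]]]' | egrep 'pos|^force'
$H '[[[0,0,-0.15,0,0,0,255],[0,0,-0.3,0,0,0,255],[0,0,-0.45,0,0,0,255],[0,0,-0.6,0,0,0,255],[0,0,-0.75,0,0,0,255]]]' | egrep 'pos|^force'
$H '[[[0,0,-0.4,0,0,0,255],[0,0,-0.9,0,0,0,255],[0,0,-0.9,0,0,0,255]]]' | egrep 'pos|^force'
$H '[[[0.5,0.5,-0.5,0,0,0,255],[0.9,0.9,-0.9,0,0,0,255],[0.9,0.9,-0.9,0,0,0,255]]]' | egrep 'pos|^force'
$H '[[[-0.9,0.5,-0.5,0,0,0,255],[-0.9,0.9,-0.9,0,0,0,255],[-0.9,0.9,-0.9,0,0,0,255]]]' | egrep '^t|pos|^force'
python3 - <<'E'
from h import *
a=np.hstack([cv2.resize(cams.grab_frame(n)[y:y+120,x:x+130],None,fx=3,fy=3,interpolation=cv2.INTER_CUBIC) for n,x,y in(("top",210,160),("side",230,190))])
cv2.imwrite("pics/v5.png",a)
E
```

```text
eef_pos: [0.5488, 0.1136, 0.0152]
force: [3.1, 1.5, 0.4]
eef_pos: [0.5484, 0.1133, 0.076]
force: [0.4, 0.8, 0.4]
eef_pos: [0.5503, 0.1142, 0.1509]
force: [-0.1, 0.3, -0.7]
eef_pos: [0.6034, 0.0239, 0.2214]
force: [-0.1, -0.3, -0.7]
t: 24.58
eef_pos: [0.513, -0.0274, 0.2938]
force: [1.7, 0.2, -0.7]
```

View pics/v5.png

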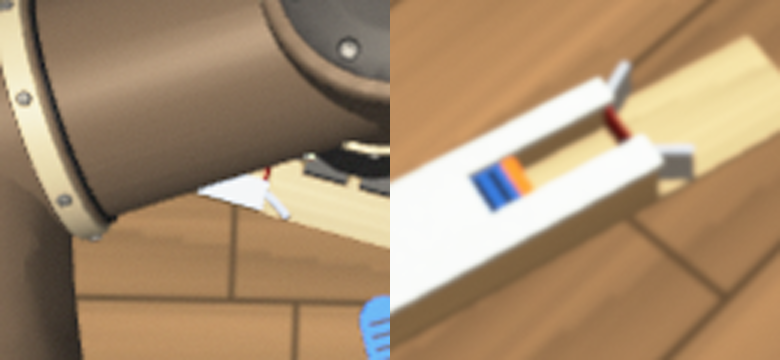

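The side view shows the flap shut again at (618,122). The cartridge sits inside with its orange tail at (515,175), well past the flap, and the fingers are clear. I'm handing in.

```bash
python3 -m handwheel '[[[0,0,0,0,0,0,255],[0,0,0,0,0,0,255],[0,0,0,0,0,0,255]]]' | egrep '^t|^force'; python3 -c "
from station import arm
print(arm.job_done())"
```

```text
t: 25.05
force: [0.6, -0.2, 0.2]
the job is handed in; nothing more can be done
None
```

The cartridge was pressed home on the pad at about 10 N for just over half a second, the flap is shut behind it, the fingers are clear, and the job was handed in at about 25 s; no verdict was returned.

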